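Open the push-and-turn cap of the cleaner bottle in the drip stand

TASK

Get the cleaner ready for dosing: keeping it upright, stand the square bottle all the way down in the square well of the steel drip stand, where it cannot turn, then push its safety cap down, twist it anticlockwise until it is free and lift it off. Finish still holding the cap level in the gripper, its lower edge at least 5 cm straight above the bottle's mouth, with the bottle left standing in the well and everything else left where it stands.

Things in the scene. Friction and masses are not known exactly. Their poses are not given: they have to be found in the camera images.
- bottle: Loose square off-white plastic bottle of cleaner, 0.32 kg, starts upright on the left front of the table with its cap on. Body 62 x 62 mm in plan (square to its x and y axes), 116 mm tall, plain paper labels on front and back; narrow round neck above; mouth at 160 mm, top of the closed cap at 170 mm. Origin: centre of the underside, z up. Any of the four quarter turns fits the well.
- cap: Loose dark grey ribbed push-and-turn cap, 49 mm outside diameter, 37 mm high, 30 g. Origin: centre of its lower edge, z up; on the closed bottle 133 mm above the bottle's underside, on its axis. Grip it across from above; it can carry the bottle. Turning: pushed down, anticlockwise from above; free past 40 degrees against the bottle, end stop at 140; clockwise blocked.
- cap_spring (a joint): Spring disc inside the cap: how far the cap is pushed down on the neck, m. 0 closed, 0.0055 hard stop, -0.0025 with the cap off. Two inner lugs lock behind 3.5 mm teeth of the neck: below 0.0035 the cap neither turns nor comes off. The spring pushes back with 4 N at 0, 11 N at the stop. Keep it down at 0.0045 to the stop (10 to 20 N) while turning 60 to 90 degrees, then lift straight up.
- drip_stand: Fixed stainless drip stand, right of the middle: a tray 190 x 116 mm (its x from -62 to 128 mm), rim 16 mm high, with an upright square sleeve (the well), open at the top, 67 x 67 mm clear inside, square to its x and y axes. Origin: on the well's axis, on the table; z up. Well floor 6 mm above the table; walls straight up to 60 mm, flared lips to 70 mm, 89 mm wide over all.
- mouth (a point): Centre of the bottle's mouth, 160 mm above the bottle's underside on its axis.
- measuring_cup: Loose steel measuring cup, 50 mm diameter, 55 mm tall, standing on the tray beside the well, 90 mm from the well's axis along the stand's +x. Origin: centre of the underside. A bystander.
- date_stamp: Loose date stamp with a turned handle, 32 x 48 x 62 mm, at the front edge of the table. Origin: centre of the underside. A bystander.
- sticker_roll: Loose roll of stickers lying flat, 66 mm diameter, 24 mm high, at the front edge of the table. Origin: centre of the underside. A bystander.
- timer: Loose white kitchen timer standing on edge, 26 x 62 x 62 mm, behind the nearer stack of lids (which is fixed, 260 mm across, 165 mm high, its centre at x 0.59, y 0.03, between the bottle and the stand). Origin: centre of the underside. A bystander.
- ribbon_3: Loose ribbon spool lying flat, 85 x 77 x 18 mm, at the back left. Origin: centre of the underside. A bystander.
There are look-alikes about, which are no part of the job. What is shaped like the cap but blue is not meant.

How it is judged (in metres and radians):
On the way, in this order (a step that is already met when the one before it is completed fails the run):
1. the bottle, its cap still on, stands upright at the bottom of the well (z of bottle in the frame of drip_stand below 0.01 m and horizontal distance between bottle and drip_stand below 0.01 m and angle between bottle's own z axis and vertical below 0.08 rad and z of cap in the frame of bottle below 0.136 m), for 0.2 s.
2. the cap is off the neck while the bottle stays in the well (z of bottle in the frame of drip_stand below 0.01 m and horizontal distance between bottle and drip_stand below 0.01 m and angle between bottle's own z axis and vertical below 0.08 rad and z of cap in the frame of bottle above 0.165 m), for 0.1 s.
At the end, for the whole second after the job is handed in: The still gripper alone carries the cap, level within 0.2 rad, its lower edge over 45 mm above the mouth and within 30 mm of the mouth's axis; the bottle stands upright (0.08 rad) in the well, underside within 4 mm of its floor and 10 mm of its axis (z of bottle in the frame of drip_stand below 0.01 m and horizontal distance between bottle and drip_stand below 0.01 m and angle between bottle's own z axis and vertical below 0.08 rad and z of cap in the frame of mouth above 0.045 m and horizontal distance between cap and mouth below 0.03 m and angle between cap's own z axis and vertical below 0.2 rad and contact force between the fingers and cap above 1 N and contact force between cap and bottle below 0.1 N and linear speed of cap below 0.03 m/s); the arm keeps its last pose, push and grip.
It fails at once if the measuring cup is moved more than 3 cm (distance of measuring_cup from where it was at the start of the episode above 0.03 m).
It fails at once if the date stamp, sticker roll, timer or ribbon spool is moved more than 3 cm (distance of any of date_stamp, sticker_roll, timer, ribbon_3 from where it was at the start of the episode above 0.03 m).
It fails at once if the bottle is tipped over (angle between bottle's own z axis and vertical above 0.6 rad).
It also fails if it takes over 54 s, if anything falls off the work surface, if the arm or the gripper's body presses on something with over 40 N, if the wrist force passes 120 N, or if a joint passes its speed limit or range.

ROBOT

A 6-joint arm with a two-finger parallel gripper is mounted at the origin on a cart in front of the work surface, level with it; the furniture and walls round the work are solid. World frame = base frame: x ahead of the robot, y to its left, z up, the work surface at z = 0. Lengths are in m, angles in degrees, forces in N, time in s.
With the tool pointing down it reaches from about 0.3 to 0.75 m from the base axis. Payload 8.5 kg.
Tool frame: the origin (TCP) lies midway between the tips of the shut fingers; the grasp point (between the pads) lies 19 mm behind it; z points along the fingers, y is the line along which they close (so a half turn about z gives the same grasp; the last joint's range is limited). The gripper opens to 85 mm and grips with 20 to 120 N. Pads are 22 mm wide; open, the fingers measure 114 mm over their backs; the gripper's body (76 mm by 85 mm) begins 54 mm behind the grasp point. The pads swing forward as they close: fully open they stand 13 mm farther back than shut.
Start: joints at [-12.336, 21.807, 74.336, -0, 83.858, -12.336], TCP at [0.55, 0, 0.231] pointing down, gripper open.
Joint ranges: [-178.18, 178.18], [-50.72, 133.34], [12.68, 142.11], [-81.47, 261.47], [9.98, 163.14], [-165.26, 165.26]. Speed limits (degrees/s): [136.94, 136.94, 180, 180, 180, 180].

INTERFACE

Orientations are given as a 3x3 rotation matrix whose columns are the frame's x, y, z axes.
In Python, from rig import env, get_image, close_job gives the robot as it stands.
- The arm moves only by the tool step_arm, never from a script. Its argument "targets" is a list of rows, each a list of 2 entries, a list of its own where there are three numbers: the shift along the tool's x, y, z as a fraction of full scale, then the turn, a rotation vector about the tool's x, y, z as a fraction of full scale. In form: [[[x, y, z], [wx, wy, wz]], ...]. A call has 1 to 10 rows; each row is the pose to reach, as a shift and turn from the pose commanded when the call began, along the tool's axes at that moment; what a row does not reach only later rows make up. Full scale, the value 1, is 0.3 m for a shift and 45 degrees for a turn. A row lasts 1/12 s, in which the tool goes at most 41.7 mm and 7.16 degrees, less where a joint would pass 70% of its speed; a pose out of reach is approached as far as the arm can. A call with a number of a shift or a turn outside -1 to 1 is refused whole. A call with a gripper value outside its range is refused whole. "jaw" is the finger opening in mm, from 0 to 85.4, set as the call begins (left out, the last holds). The fingers move at their own pace and stop on an object; "grip_force" is the grip in N (left out, the last holds). Time passes only in rows, so rows that repeat a pose let the fingers close. It gives the time, the measured TCP pose, the force, the opening and the grip force at its end, in the units of the state.
- env.observe(): the state, without advancing time (a new reading comes with each control period).
- get_image(name): name is "scene" or "side" or "wrist"; returns a dict with "img" (384x512x3 uint8, red, green, blue), "z_map" (384x512 float32, m along the optical axis (not along the pixel's ray), 0 where there is no reading), "intrinsics" (3x3 intrinsics, pixels), "D" ([k1, k2, p1, p2, k3] as OpenCV has them; the pictures are not rectified), "rvec" (rotation vector, rad) and "tvec" (3), from world to camera coordinates, as OpenCV has them. Camera axes: x right, y down, z forward; pixel columns grow to the right and rows downward; lengths in m; the calibration is good to about 2 mm. A picture is of the moment at which its call begins.
- close_job(): hands the job in; it is judged then, once.
The state is a dict: "time_s": time; "q": joint angles; "qvel": joint speeds; "joint_efforts": joint torques, N m; "position": TCP position; "tool_rot": TCP orientation; "ft_force": force on the tool from outside, world axes, zero at the start; "wrist_torque": the same for the moment, N m; "grip_width": finger opening in m; "gripper_force": force on a finger pad.
Only numpy, scipy, OpenCV 4.12 (cv2) and the standard library are available. Lean on these libraries where they do the work, as an engineer would, in place of code of your own. Each camera call takes 0.05 s, during which the arm holds its last target. There are 200 camera calls.

## Working session

There is one attempt and no reset: what is moved stays moved. The work goes in short steps, Python scripts to look and compute and a tool call to move; the robot and the scene stay as the last step left them, time stands still between calls to the robot, and variables do not carry over. Pictures are saved under pics/ and viewed, at most 10 in all, crops included, and the job is handed in when it is done.

Besides the shell and the picture viewer there is one more tool, called by a JSON object that holds its "method" and its "body", one argument or row to a line. step_arm: Moves the arm, as the interface text tells. Its arguments: {"type":"object","properties":{"targets":{"type":"array","items":{"type":"array"}},"jaw":{"type":"number"},"grip_force":{"type":"number"}},"required":["targets"]}

```bash
mkdir -p pics && ls && cat > h.py <<'E'
import numpy as np, cv2
from rig import env, get_image
def cam(n):
    d=get_image(n); d['R']=cv2.Rodrigues(np.array(d['rvec'],float))[0]; d['t']=np.array(d['tvec'],float).reshape(3); return d
def pts(d):
    h,w=d['z_map'].shape
    u,v=np.meshgrid(np.arange(w),np.arange(h))
    p=cv2.undistortPoints(np.stack([u,v],-1).reshape(-1,1,2).astype(np.float64),np.array(d['intrinsics']),np.array(d['D'])).reshape(h,w,2)
    z=d['z_map'].astype(float)
    c=np.dstack([p[...,0]*z,p[...,1]*z,z])
    P=(c-d['t'])@d['R']
    P[z==0]=np.nan
    return P
E
python3 - <<'E'
from h import *
ims=[]
for n in ['scene','side','wrist']:
    d=cam(n); np.savez(f'/tmp/{n}.npz',P=pts(d),img=d['img']); cv2.imwrite(f'pics/{n}0.png',d['img'][:,:,::-1])
    print(n,(-d['R'].T@d['t']).round(3))
o=env.observe(); print(o['time_s'],o['position'],o['ft_force'],o['grip_width'],np.array(o['tool_rot']).round(3))
E
```

```text
pics
scene [ 0.225 -0.631  0.932]
side [ 0.199 -0.657  0.692]
wrist [0.548 0.081 0.371]
0.15 [5.49792417e-01 4.94827248e-05 2.30875284e-01] [-0.38462102  0.29821676 -0.78348548] 0.08564824800071097 [[ 0.     1.    -0.001]
 [ 1.    -0.     0.   ]
 [ 0.    -0.001 -1.   ]]
```

View pics/scene0.png

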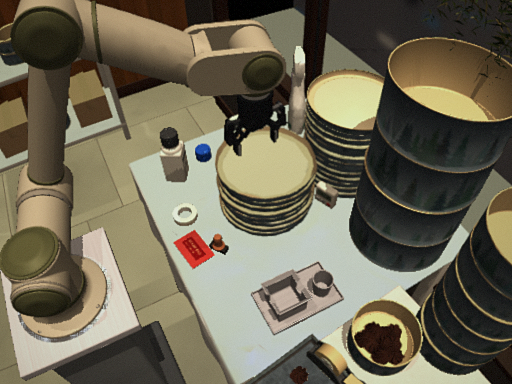

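View pics/side0.png

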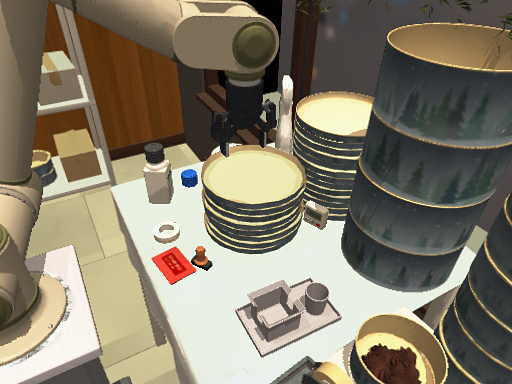

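The bottle, with its dark cap at (169,135) in the scene view, stands left of the lids. The well is at (287,290) with the cup at (322,282). The blue look-alike is at (203,152). Next I measure with the depth maps.

```bash
python3 - <<'E'
from h import *
def rect(p): 
    r=cv2.minAreaRect((p[:,:2]*1000).astype(np.float32)); return [np.round(x,1) for x in r]
for n,cb,wb in [('scene',(150,115,200,190),(245,255,350,335)),('side',(135,135,180,210),(235,275,345,355))]:
    f=np.load(f'/tmp/{n}.npz'); P=f['P']; I=f['img']
    a=P[cb[1]:cb[3],cb[0]:cb[2]].reshape(-1,3); a=a[~np.isnan(a[:,0])]
    # table check
    t=a[(a[:,2]>.02)&(a[:,1]>.1)]
    top=t[t[:,2]>.163]; print(n,'captop',len(top),top.mean(0).round(4),np.ptp(top,0).round(4),top[:,2].max(),rect(top))
    sh=t[(abs(t[:,2]-.116)<.004)]; print(' shoulder',len(sh),rect(sh))
    b=t[(t[:,2]>.02)&(t[:,2]<.112)]; print(' body',len(b),rect(b), rect(t[(t[:,2]<.118)]))
    w=P[wb[1]:wb[3],wb[0]:wb[2]].reshape(-1,3); w=w[~np.isnan(w[:,0])]
    c=np.array([0,0])
    l=w[(w[:,2]>.063)&(w[:,2]<.075)]; print(' lips',len(l),rect(l),l[:,2].max())
    tr=w[(w[:,2]>.010)&(w[:,2]<.020)]; print(' tray',rect(tr)); 
    cu=w[(w[:,2]>.045)&(w[:,2]<.06)]
    print(' z hist',np.histogram(w[:,2],np.arange(-.005,.09,.005))[0])
E
```

```text
scene captop 184 [0.4034 0.2297 0.1694] [0.0464 0.0489 0.0111] 0.17411587075333015 [array([404.8, 231.6]), array([47.4, 43.8]), np.float64(43.1)]
 shoulder 102 [array([404. , 229.4]), array([60. , 60.8]), np.float64(62.3)]
 body 657 [array([440.8, 230.4]), array([149.6,  51.2]), np.float64(23.5)] [array([438.6, 230.9]), array([149.,  60.]), np.float64(18.5)]
 lips 411 [array([ 509.5, -277.8]), array([ 87.8, 160. ]), np.float64(88.6)] 0.0740694762381966
 tray [array([ 506. , -279.2]), array([190.9, 217.4]), np.float64(61.5)]
 z hist [ 311 3388 2725  302  306  105  100  120   95  104   96   78   92  206
  262   72    1    0]
side captop 173 [0.4044 0.2276 0.1688] [0.0475 0.0513 0.0092] 0.17240254026697127 [array([405.3, 229.7]), array([49. , 45.8]), np.float64(60.3)]
 shoulder 102 [array([405.1, 230.4]), array([59.8, 58.8]), np.float64(58.6)]
 body 754 [array([407.4, 210.9]), array([80.9, 42.5]), np.float64(7.5)] [array([404.5, 229. ]), array([62.8, 62.8]), np.float64(58.6)]
 lips 497 [array([ 474.3, -276.1]), array([88.1, 87.4]), np.float64(88.7)] 0.0729612752344607
 tray [array([ 507.3, -277.9]), array([118.4, 191. ]), np.float64(88.3)]
 z hist [ 169 3191 2474  423  401  168  172  200  186  176  195  192  140  265
  300  106    0    0]
```

```bash
cat >> h.py <<'E'
def fitsq(p,c,hw,guess):
    """fit orientation (deg mod 90) and centre of a square's visible faces: points p (N,2), rough centre, half width"""
    from scipy.optimize import least_squares
    def f(x,s=1):
        a=x[2]; R=np.array([[np.cos(a),-np.sin(a)],[np.sin(a),np.cos(a)]]); q=np.abs((p-x[:2])@R)
        return q.max(1)-hw
    r=least_squares(f,[*c,np.radians(guess)],loss='soft_l1',f_scale=.0015)
    return r.x[:2].round(4),np.degrees(r.x[2]).round(2),np.median(abs(r.fun)).round(4)
E
python3 - <<'E'
from h import *
for n in ['scene','side']:
    P=np.load(f'/tmp/{n}.npz')['P'].reshape(-1,3); P=P[~np.isnan(P[:,0])]
    near=lambda c,r,z0,z1:P[(np.hypot(*(P[:,:2]-c).T)<r)&(P[:,2]>z0)&(P[:,2]<z1)]
    c=[.405,.2295]; b=near(c,.055,.02,.11); print(n,'bottle',len(b),fitsq(b[:,:2],c,.031,60))
    c=[.4743,-.2761]; l=near(c,.066,.066,.073); r=cv2.minAreaRect((l[:,:2]*1000).astype(np.float32)); print(' lips',len(l),np.round(r[0],1),np.round(r[1],1),r[2], l[:,2].max(), fitsq(l[:,:2],c,.0425,-1.5))
E
```

```text
scene bottle 584 (array([0.4047, 0.2336]), np.float64(59.11), np.float64(0.001))
 lips 288 [ 473.8 -276.9] [87.8 88.6] 88.6142807006836 0.07293434582791622 (array([ 0.4734, -0.2771]), np.float64(-1.14), np.float64(0.002))
side bottle 725 (array([0.4059, 0.2329]), np.float64(58.29), np.float64(0.0008))
 lips 356 [ 474.3 -276.1] [88.1 87.4] 88.69066619873047 0.0729612752344607 (array([ 0.4735, -0.2773]), np.float64(-1.39), np.float64(0.0016))
```

{"method": "step_arm", "body": {
  "targets": [
    [[0.0,0,-0.1],[0,0,0.159]],
    [[0.2,-0.12,-0.1],[0,0,0.318]],
    [[0.4,-0.24,-0.1],[0,0,0.477]],
    [[0.6,-0.36,-0.1],[0,0,0.633]],
    [[0.765,-0.483,-0.1],[0,0,0.633]],
    [[0.765,-0.483,-0.1],[0,0,0.633]],
    [[0.765,-0.483,-0.1],[0,0,0.633]],
    [[0.765,-0.483,-0.1],[0,0,0.633]],
    [[0.765,-0.483,-0.1],[0,0,0.633]]
  ],
  "jaw": 85.4
}}

```text
time_s: 0.9
position: [0.4022, 0.2325, 0.2615]
tool_rot: [[0.473, 0.881, -0.001], [0.881, -0.473, 0.001], [0.0, -0.001, -1.0]]
ft_force: [0.3, -0.0, 0.8]
grip_width: 0.0855
gripper_force: 0.0
```

```bash
python3 - <<'E'
from h import *
d=cam('wrist'); P=pts(d); cv2.imwrite('pics/w1.png',d['img'][:,:,::-1])
Q=P.reshape(-1,3); Q=Q[~np.isnan(Q[:,0])]
m=(np.hypot(Q[:,0]-.405,Q[:,1]-.231)<.045)
t=Q[m&(Q[:,2]>.164)&(Q[:,2]<.178)]
print(len(t),t.mean(0),cv2.minEnclosingCircle((t[:,:2]*1000).astype(np.float32)), np.percentile(t[:,2],[5,50,95]))
s=Q[(np.hypot(Q[:,0]-.405,Q[:,1]-.231)<.055)&(Q[:,2]>.11)&(Q[:,2]<.121)]
r=cv2.minAreaRect((s[:,:2]*1000).astype(np.float32)); print(len(s),r)
E
```

```text
2795 [0.40387858 0.23503583 0.1676485 ] ((403.5036315917969, 234.0343475341797), 23.959918975830078) [0.1664507  0.16768525 0.16875561]
1014 ((403.9236755371094, 234.93785095214844), (59.098114013671875, 60.27118682861328), 58.6567268371582)
```

View pics/w1.png

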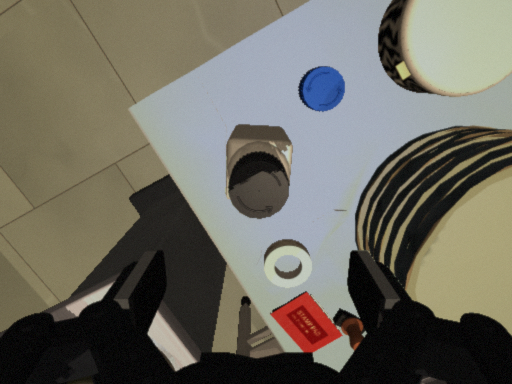

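{"method": "step_arm", "body": {
  "targets": [
    [[0.004,0.004,0.13],[0,0,0]],
    [[0.004,0.004,0.25],[0,0,0]],
    [[0.004,0.004,0.34],[0,0,0]],
    [[0.004,0.004,0.4],[0,0,0]],
    [[0.004,0.004,0.435],[0,0,0]],
    [[0.004,0.004,0.435],[0,0,0]],
    [[0.004,0.004,0.435],[0,0,0]]
  ]
}}

```text
time_s: 1.53
position: [0.4072, 0.2293, 0.1307]
tool_rot: [[0.478, 0.878, -0.001], [0.878, -0.478, -0.0], [-0.001, -0.001, -1.0]]
ft_force: [0.6, 0.1, 0.7]
grip_width: 0.0854
gripper_force: 0.0
```

{"method": "step_arm", "body": {
  "targets": [
    [[0,0,0],[0,0,0]],
    [[0,0,0],[0,0,0]],
    [[0,0,0],[0,0,0]],
    [[0,0,0],[0,0,0]],
    [[0,0,0],[0,0,0]],
    [[0,0,0],[0,0,0]],
    [[0,0,0],[0,0,0]],
    [[0,0,0],[0,0,0]],
    [[0,0,0],[0,0,0]],
    [[0,0,0],[0,0,0]]
  ],
  "jaw": 30,
  "grip_force": 80
}}

```text
time_s: 2.37
position: [0.4068, 0.2301, 0.1309]
tool_rot: [[0.477, 0.879, 0.0], [0.879, -0.477, 0.0], [0.0, 0.0, -1.0]]
ft_force: [-1.8, 2.2, 4.9]
grip_width: 0.0478
gripper_force: 81.3
```

{"method": "step_arm", "body": {
  "targets": [
    [[0,0,-0.03],[0,0,0]],
    [[0,0,-0.09],[0,0,0]],
    [[0,0,-0.16],[0,0,0]],
    [[0,0,-0.23],[0,0,0]],
    [[0,0,-0.3],[0,0,0]],
    [[0,0,-0.36],[0,0,0]],
    [[0,0,-0.36],[0,0,0]],
    [[0,0,-0.36],[0,0,0]]
  ]
}}

```text
time_s: 3.03
position: [0.4066, 0.2298, 0.238]
tool_rot: [[0.477, 0.879, -0.0], [0.879, -0.477, -0.0], [-0.001, -0.0, -1.0]]
ft_force: [-0.8, -0.6, -5.1]
grip_width: 0.0481
gripper_force: 84.9
```

```bash
python3 - <<'E'
from h import *
o=env.observe(); p=np.array(o['position']); R=np.array(o['tool_rot']); print(p,o['q'],o['grip_width'],o['ft_force'])
for n in ['scene','side']:
    P=pts(cam(n)).reshape(-1,3); P=P[~np.isnan(P[:,0])]
    c=p[:2]; b=P[(np.hypot(*(P[:,:2]-c).T)<.055)&(P[:,2]>.12)&(P[:,2]<.2)]; print(n,len(b),fitsq(b[:,:2],c,.031,60))
E
```

```text
[0.40657352 0.2298063  0.23801454] [ 1.49132252e+01  1.31567320e+01  8.60130183e+01 -1.54163433e-02
  8.08601628e+01  4.34057964e+01] 0.04805402499003588 [-0.76561168 -0.57470226 -5.05515435]
scene 603 (array([0.4047, 0.2315]), np.float64(58.5), np.float64(0.0009))
side 759 (array([0.4066, 0.2316]), np.float64(58.79), np.float64(0.0009))
```

{"method": "step_arm", "body": {
  "targets": [
    [[-0.039,0.016,0],[0,0,-0.033]],
    [[-0.116,0.048,0],[0,0,-0.1]],
    [[-0.209,0.086,0],[0,0,-0.18]],
    [[-0.302,0.125,0],[0,0,-0.26]],
    [[-0.395,0.163,0],[0,0,-0.34]],
    [[-0.488,0.202,0],[0,0,-0.42]],
    [[-0.581,0.24,0],[0,0,-0.5]],
    [[-0.674,0.278,0],[0,0,-0.58]],
    [[-0.744,0.307,0],[0,0,-0.64]],
    [[-0.775,0.32,0],[0,0,-0.667]]
  ]
}}

```text
time_s: 3.97
position: [0.3794, -0.0224, 0.2375]
tool_rot: [[-0.027, 1.0, -0.003], [1.0, 0.027, -0.0], [0.0, -0.003, -1.0]]
ft_force: [0.8, -0.7, -3.7]
grip_width: 0.0477
gripper_force: 84.9
```

{"method": "step_arm", "body": {
  "targets": [
    [[-0.043,0.007,0],[0,0,0]],
    [[-0.13,0.028,0],[0,0,0]],
    [[-0.233,0.065,0],[0,0,0]],
    [[-0.337,0.105,0],[0,0,0]],
    [[-0.44,0.145,0],[0,0,0]],
    [[-0.544,0.184,0],[0,0,0]],
    [[-0.647,0.22,0],[0,0,0]],
    [[-0.751,0.255,0],[0,0,0]],
    [[-0.83,0.28,0],[0,0,0]],
    [[-0.863,0.291,0],[0,0,0]]
  ]
}}

```text
time_s: 4.8
position: [0.4746, -0.2795, 0.2363]
tool_rot: [[-0.025, 1.0, -0.003], [1.0, 0.025, 0.001], [0.001, -0.002, -1.0]]
ft_force: [-0.5, -0.5, -4.3]
grip_width: 0.0478
gripper_force: 84.8
```

{"method": "step_arm", "body": {
  "targets": [
    [[0,0,0],[0,0,0]],
    [[0,0,0],[0,0,0]],
    [[0,0,0],[0,0,0]]
  ]
}}

```text
time_s: 5.05
position: [0.474, -0.2755, 0.2381]
tool_rot: [[-0.027, 1.0, -0.001], [1.0, 0.027, 0.001], [0.001, -0.001, -1.0]]
ft_force: [-0.5, 0.2, -3.6]
grip_width: 0.0477
gripper_force: 84.9
```

```bash
python3 - <<'E'
from h import *
o=env.observe(); p=np.array(o['position']); R=np.array(o['tool_rot']); print(p,o['q'],o['grip_width'],o['ft_force'])
for n in ['scene','side']:
    d=cam(n); cv2.imwrite(f'pics/{n}2.png',d['img'][:,:,::-1]); P=pts(d).reshape(-1,3); P=P[~np.isnan(P[:,0])]
    c=p[:2]
    for z0,z1 in [(.12,.2),(.115,.15),(.175,.215)]:
        b=P[(np.hypot(*(P[:,:2]-c).T)<.06)&(P[:,2]>z0)&(P[:,2]<z1)]; print(n,z0,len(b),fitsq(b[:,:2],c,.031,-1))
    l=P[(np.hypot(*(P[:,:2]-[.474,-.2765]).T)<.068)&(P[:,2]>.02)&(P[:,2]<.057)]
    l2=P[(np.hypot(*(P[:,:2]-[.474,-.2765]).T)<.068)&(P[:,2]>.064)&(P[:,2]<.074)]; r=cv2.minAreaRect((l2[:,:2]*1000).astype(np.float32))
    print(' lips',len(l2),np.round(r[0],1),np.round(r[1],1),r[2])
E
```

```text
[ 0.47396859 -0.27546137  0.2381431 ] [-4.25455273e+01  2.14008115e+01  7.38252546e+01  9.52086106e-03
  8.48830195e+01 -4.41119465e+01] 0.04768703169745427 [-0.51417183  0.22221429 -3.60499986]
scene 0.12 699 (array([ 0.4718, -0.2732]), np.float64(-1.2), np.float64(0.0005))
scene 0.115 279 (array([ 0.4714, -0.2725]), np.float64(-0.65), np.float64(0.0004))
scene 0.175 396 (array([ 0.4726, -0.2736]), np.float64(-1.06), np.float64(0.0004))
 lips 235 [ 474.4 -278. ] [86.3 88. ] 86.9289321899414
side 0.12 1321 (array([ 0.4714, -0.2735]), np.float64(-1.05), np.float64(0.0004))
side 0.115 535 (array([ 0.471 , -0.2734]), np.float64(-1.01), np.float64(0.0004))
side 0.175 729 (array([ 0.4722, -0.2737]), np.float64(-1.13), np.float64(0.0005))
 lips 286 [ 473.7 -276.1] [88.7 87. ] 89.08417510986328
```

{"method": "step_arm", "body": {
  "targets": [
    [[-0.01,0.003,0],[-0.024,0,0]],
    [[-0.01,0.003,0.05],[-0.024,0,0]],
    [[-0.01,0.003,0.1],[-0.024,0,0]],
    [[-0.01,0.003,0.15],[-0.024,0,0]],
    [[-0.01,0.003,0.15],[-0.024,0,0]],
    [[-0.01,0.003,0.15],[-0.024,0,0]]
  ]
}}

```text
time_s: 5.65
position: [0.4752, -0.2793, 0.1939]
tool_rot: [[-0.027, 0.999, 0.019], [1.0, 0.027, 0.001], [0.001, 0.019, -1.0]]
ft_force: [0.1, 0.6, -4.1]
grip_width: 0.0481
gripper_force: 84.9
```

```bash
python3 - <<'E'
from h import *
o=env.observe(); p=np.array(o['position']); print(p,o['ft_force'],o['wrist_torque'])
for n in ['scene','side']:
    d=cam(n); P=pts(d).reshape(-1,3); P=P[~np.isnan(P[:,0])]
    c=p[:2]
    for z0,z1 in [(.08,.17),(.08,.12),(.12,.17)]:
        b=P[(np.hypot(*(P[:,:2]-c).T)<.048)&(P[:,2]>z0)&(P[:,2]<z1)]; print(n,z0,len(b),fitsq(b[:,:2],c,.031,-1))
    if n=='side': cv2.imwrite('pics/s3.png',cv2.resize(d['img'][220:370,210:360,::-1],None,fx=4,fy=4))
E
```

```text
[ 0.47521569 -0.27931246  0.19392888] [ 0.05413266  0.57447471 -4.0513052 ] [ 0.00237576 -0.00518059  0.00480742]
scene 0.08 706 (array([ 0.4746, -0.277 ]), np.float64(-1.58), np.float64(0.0005))
scene 0.08 303 (array([ 0.4746, -0.2771]), np.float64(-1.61), np.float64(0.0005))
scene 0.12 403 (array([ 0.4747, -0.2769]), np.float64(-1.52), np.float64(0.0005))
side 0.08 1328 (array([ 0.4746, -0.2782]), np.float64(-1.21), np.float64(0.0004))
side 0.08 542 (array([ 0.4746, -0.2781]), np.float64(-1.17), np.float64(0.0004))
side 0.12 786 (array([ 0.4747, -0.2782]), np.float64(-1.23), np.float64(0.0004))
```

View pics/s3.png

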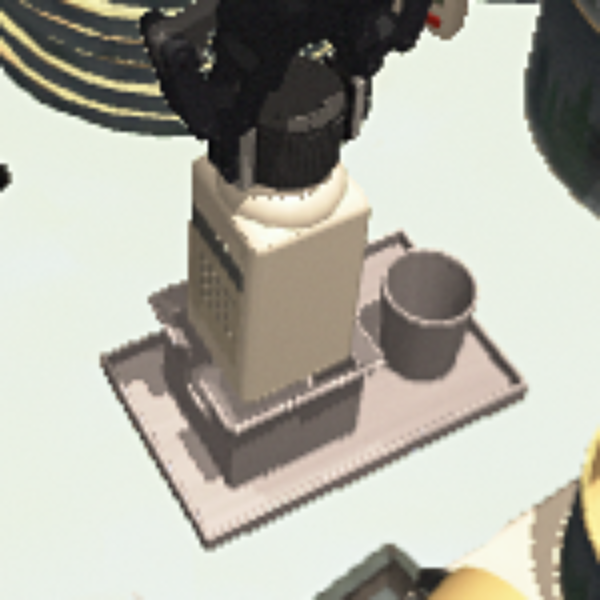

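{"method": "step_arm", "body": {
  "targets": [
    [[0.002,-0.002,0.02],[0,0,0]],
    [[0.002,-0.002,0.05],[0,0,0]],
    [[0.002,-0.003,0.08],[0,0,0]],
    [[0.002,-0.004,0.11],[0,0,0]],
    [[0.002,-0.004,0.14],[0,0,0]],
    [[0.002,-0.004,0.15],[0,0,0]],
    [[0.002,-0.004,0.15],[0,0,0]]
  ]
}}

```text
time_s: 6.33
position: [0.4747, -0.2788, 0.1476]
tool_rot: [[-0.027, 0.999, 0.017], [1.0, 0.027, 0.002], [0.002, 0.017, -1.0]]
ft_force: [-0.3, -0.1, -2.9]
grip_width: 0.0476
gripper_force: 84.9
```

{"method": "step_arm", "body": {
  "targets": [
    [[0,0,0.01],[0,0,0]],
    [[0,0,0.02],[0,0,0]],
    [[0,0,0.03],[0,0,0]],
    [[0,0,0.036],[0,0,0]],
    [[0,0,0.036],[0,0,0]]
  ]
}}

```text
time_s: 6.75
position: [0.4751, -0.2789, 0.1377]
tool_rot: [[-0.027, 0.999, 0.018], [1.0, 0.027, 0.001], [0.0, 0.018, -1.0]]
ft_force: [-0.5, 1.3, -3.4]
grip_width: 0.0479
gripper_force: 85.0
```

{"method": "step_arm", "body": {
  "targets": [
    [[0,0,0.002],[0,0,0]],
    [[0,0,0.004],[0,0,0]],
    [[0,0,0.006],[0,0,0]],
    [[0,0,0.006],[0,0,0]]
  ]
}}

```text
time_s: 7.08
position: [0.4755, -0.2792, 0.137]
tool_rot: [[-0.027, 0.999, 0.02], [1.0, 0.027, -0.001], [-0.001, 0.02, -1.0]]
ft_force: [-0.4, 0.1, 5.2]
grip_width: 0.0481
gripper_force: 85.6
```

{"method": "step_arm", "body": {
  "targets": [
    [[0,0,0.003],[0,0,0]],
    [[0,0,0.006],[0,0,0]],
    [[0,0,0.009],[0,0,0]],
    [[0,0,0.012],[0,0,0]],
    [[0,0,0.012],[0,0,0]]
  ]
}}

```text
time_s: 7.5
position: [0.4755, -0.2792, 0.1334]
tool_rot: [[-0.027, 0.999, 0.02], [1.0, 0.027, -0.001], [-0.001, 0.02, -1.0]]
ft_force: [-2.2, 1.4, 8.8]
grip_width: 0.048
gripper_force: 86.0
```

{"method": "step_arm", "body": {
  "targets": [
    [[0,0,0.002],[0,0,0]],
    [[0,0,0.004],[0,0,0]],
    [[0,0,0.004],[0,0,0]]
  ]
}}

```text
time_s: 7.75
position: [0.4756, -0.2793, 0.1324]
tool_rot: [[-0.027, 0.999, 0.02], [1.0, 0.027, -0.001], [-0.001, 0.02, -1.0]]
ft_force: [-3.2, 2.3, 8.9]
grip_width: 0.0476
gripper_force: 86.1
```

{"method": "step_arm", "body": {
  "targets": [
    [[0,0,0.002],[0,0,0]],
    [[0,0,0.003],[0,0,0]],
    [[0,0,0.003],[0,0,0]]
  ]
}}

```text
time_s: 8.0
position: [0.4757, -0.2793, 0.1319]
tool_rot: [[-0.027, 0.999, 0.021], [1.0, 0.027, -0.001], [-0.002, 0.021, -1.0]]
ft_force: [-2.8, 1.4, 11.1]
grip_width: 0.0479
gripper_force: 86.4
```

{"method": "step_arm", "body": {
  "targets": [
    [[0,0,0.002],[0,0,0]],
    [[0,0,0.003],[0,0,0]],
    [[0,0,0.003],[0,0,0]]
  ]
}}

```text
time_s: 8.25
position: [0.4759, -0.2795, 0.1318]
tool_rot: [[-0.027, 0.999, 0.022], [1.0, 0.027, -0.002], [-0.003, 0.022, -1.0]]
ft_force: [-4.0, 2.0, 17.1]
grip_width: 0.0477
gripper_force: 87.1
```

{"method": "step_arm", "body": {
  "targets": [
    [[0,0,0],[0,0,-0.1]],
    [[0,0,0],[0,0,-0.2]],
    [[0,0.001,0],[0,0,-0.3]],
    [[0,0.001,0],[0,0,-0.4]],
    [[0.001,0.002,0],[0,0,-0.5]],
    [[0.001,0.002,0],[0,0,-0.6]],
    [[0.001,0.003,0],[0,0,-0.7]],
    [[0.001,0.003,0],[0,0,-0.7]]
  ]
}}

```text
time_s: 8.92
position: [0.4775, -0.2797, 0.1318]
tool_rot: [[-0.548, 0.836, 0.023], [0.836, 0.549, -0.003], [-0.015, 0.018, -1.0]]
ft_force: [-0.8, -1.5, 14.0]
grip_width: 0.048
gripper_force: 86.8
```

```bash
python3 - <<'E'
from h import *
o=env.observe(); p=np.array(o['position']); print(p,o['q'],o['ft_force'],o['wrist_torque'],o['gripper_force'])
for n in ['scene','side']:
    d=cam(n); P=pts(d).reshape(-1,3); P=P[~np.isnan(P[:,0])]
    c=p[:2]
    b=P[(np.hypot(*(P[:,:2]-c).T)<.048)&(P[:,2]>.08)&(P[:,2]<.114)]; s=P[(np.hypot(*(P[:,:2]-c).T)<.05)&(P[:,2]>.116)&(P[:,2]<.126)]; print(n,len(b),fitsq(b[:,:2],c,.031,-1),np.percentile(s[:,2],[10,50,90]),len(s))
    if n=='side': cv2.imwrite('pics/s4.png',cv2.resize(d['img'][220:370,210:360,::-1],None,fx=4,fy=4))
E
```

```text
[ 0.47751796 -0.27974029  0.13179252] [-42.98824657  26.89741955  83.70919726   0.83024896  68.29252102
 -76.55414972] [-0.80752134 -1.48031203 14.04002633] [0.2190549  0.13148185 0.02009025] 86.76149285648535
scene 250 (array([ 0.4746, -0.2769]), np.float64(-1.97), np.float64(0.0005)) [0.11774718 0.12104934 0.12490364] 173
side 466 (array([ 0.4742, -0.2774]), np.float64(-1.3), np.float64(0.0004)) [0.11717667 0.12099598 0.12423778] 304
```

View pics/s4.png

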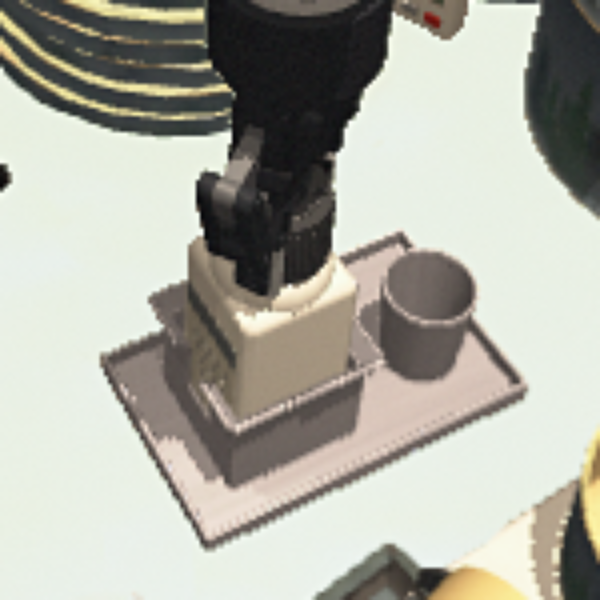

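The bottle sits down in the well with its shoulder at z 0.121, and its yaw has not changed. I carry on twisting.

{"method": "step_arm", "body": {
  "targets": [
    [[0,0,0],[0,0,-0.1]],
    [[0,0,0],[0,0,-0.2]],
    [[0.001,0,0],[0,0,-0.3]],
    [[0.001,0,0],[0,0,-0.4]],
    [[0.002,0.001,0],[0,0,-0.5]],
    [[0.002,0.001,0],[0,0,-0.6]],
    [[0.002,0.001,0],[0,0,-0.7]],
    [[0.002,0.001,0],[0,0,-0.8]],
    [[0.002,0.001,0],[0,0,-0.9]],
    [[0.002,0.001,0],[0,0,-1.0]]
  ]
}}

```text
time_s: 9.85
position: [0.4779, -0.2787, 0.132]
tool_rot: [[-0.979, 0.204, 0.025], [0.204, 0.979, -0.003], [-0.025, 0.002, -1.0]]
ft_force: [2.7, 3.1, 15.9]
grip_width: 0.0477
gripper_force: 86.8
```

```bash
python3 - <<'E'
from h import *
o=env.observe(); print(o['position'],o['q'],o['ft_force'],o['wrist_torque'],o['gripper_force'])
E
```

```text
[ 0.47791565 -0.27867382  0.13196561] [ -42.91320884   26.85186057   83.76010298    0.91296446   68.25986807
 -121.48694408] [ 2.70559697  3.11774172 15.92875493] [ 0.70604274 -0.3498406  -0.08762918] 86.763463667628
```

{"method": "step_arm", "body": {
  "targets": [
    [[0,0,-0.01],[0,0,0]],
    [[-0.001,0,-0.02],[0,0,0]],
    [[-0.001,0,-0.035],[0,0,0]],
    [[-0.001,0,-0.05],[0,0,0]],
    [[-0.001,0,-0.05],[0,0,0]]
  ]
}}

```text
time_s: 10.27
position: [0.4763, -0.2782, 0.1452]
tool_rot: [[-0.978, 0.207, 0.019], [0.207, 0.978, -0.0], [-0.019, 0.004, -1.0]]
ft_force: [0.5, 0.1, -0.8]
grip_width: 0.0477
gripper_force: 85.3
```

```bash
python3 - <<'E'
from h import *
o=env.observe(); p=np.array(o['position']); print(o['position'],o['ft_force'],o['wrist_torque'])
for n in ['scene','side']:
    d=cam(n); P=pts(d).reshape(-1,3); P=P[~np.isnan(P[:,0])]
    c=[.4744,-.2772]
    s=P[(np.hypot(*(P[:,:2]-c).T)<.05)&(P[:,2]>.112)&(P[:,2]<.145)]; h=np.histogram(s[:,2],np.arange(.112,.146,.003)); print(n,h[0])
E
```

```text
[ 0.47631393 -0.27818136  0.14522036] [ 0.53785532  0.08018172 -0.75783095] [ 0.13952931 -0.03199332 -0.01961447]
scene [32 35 67 85 35 41 44 19  1  0  0]
side [ 47  61 113 111  62  66  86  56   4   0   0]
```

{"method": "step_arm", "body": {
  "targets": [
    [[0,0,-0.03],[0,0,0]],
    [[-0.001,0,-0.07],[0,0,0]],
    [[-0.002,0,-0.12],[0,0,0]],
    [[-0.003,0,-0.17],[0,0,0]],
    [[-0.004,0,-0.22],[0,0,0]],
    [[-0.005,0,-0.26],[0,0,0]],
    [[-0.005,0,-0.28],[0,0,0]],
    [[-0.005,0,-0.28],[0,0,0]],
    [[-0.005,0,-0.28],[0,0,0]]
  ]
}}

```text
time_s: 11.12
position: [0.4759, -0.2784, 0.2284]
tool_rot: [[-0.978, 0.207, 0.019], [0.207, 0.978, 0.001], [-0.018, 0.005, -1.0]]
ft_force: [-0.0, -0.4, -0.2]
grip_width: 0.0476
gripper_force: 85.3
```

```bash
python3 - <<'E'
from h import *
o=env.observe(); p=np.array(o['position']); print(o['position'],o['ft_force'],o['grip_width'],o['gripper_force'],np.abs(o['qvel']).max())
for n in ['scene','side']:
    d=cam(n); P=pts(d).reshape(-1,3); P=P[~np.isnan(P[:,0])]
    b=P[(np.hypot(*(P[:,:2]-p[:2]).T)<.048)&(P[:,2]>.08)&(P[:,2]<.114)]; print(n,fitsq(b[:,:2],p[:2],.031,-1))
    m=P[(np.hypot(*(P[:,:2]-p[:2]).T)<.025)&(P[:,2]>.13)&(P[:,2]<.19)]; print(m[:,2].max())
    if n=='side': cv2.imwrite('pics/s5.png',cv2.resize(d['img'][170:350,200:350,::-1],None,fx=3,fy=3))
E
```

```text
[ 0.47591577 -0.27838535  0.22837702] [-0.03232893 -0.40212707 -0.24441428] 0.047639519083095466 85.3374814075687 0.9448121280986167
scene (array([ 0.4747, -0.277 ]), np.float64(-2.2), np.float64(0.0005))
0.16876116178787887
side (array([ 0.4743, -0.2773]), np.float64(-1.57), np.float64(0.0005))
0.16940611271206946
```

View pics/s5.png

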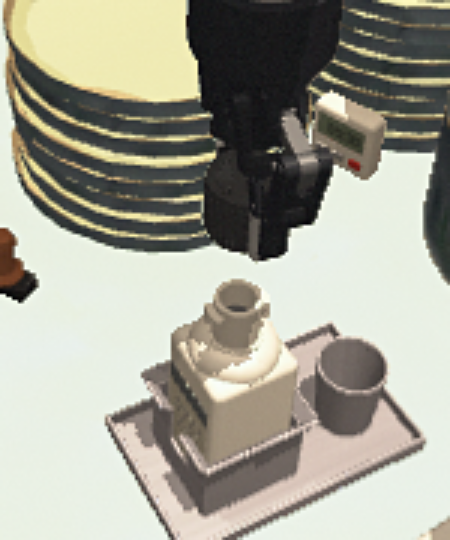

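The cap is in the gripper and the open bottle, mouth at (240,293), stands in the well. I'm handing in.

```bash
python3 -c "
from rig import close_job; print(close_job())"
```

```text
the job is handed in; nothing more can be done
None
```

The job is handed in. The bottle stands upright at the bottom of the well with its cap off, and the gripper holds the cap level about 6 cm above the mouth; no verdict came back, and I did not re-measure the bystanders.

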